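# Unclip the cover of a solder-fume filter box

### The arm

A 6-joint arm with a two-finger parallel gripper is mounted at the origin on a cart in front of the work surface, level with it; the furniture and walls round the work are solid. World frame = base frame: x ahead of the robot, y to its left, z up, the work surface at z = 0. Lengths are in mm, angles in rad, forces in N, time in s.
With the tool pointing down it reaches from about 275 to 1000 mm from the base axis. Payload 8.4 kg.
Tool frame: the origin (TCP) lies midway between the tips of the shut fingers; the grasp point (between the pads) lies 19 mm behind it; z points along the fingers, y is the line along which they close (so a half turn about z gives the same grasp; the last joint's range is limited). The gripper opens to 85 mm and grips with 20 to 120 N. Pads are 22 mm wide; open, the fingers measure 114 mm over their backs; the gripper's body (76 mm by 85 mm) begins 54 mm behind the grasp point. The pads swing forward as they close: fully open they stand 13 mm farther back than shut.
Start: joints at [-0.002, 0.353, 1.633, -0, 1.155, -0.002], TCP at [625.002, -0, 231.281] pointing down, gripper open.
Joint ranges: [-2.63, 2.63], [-0.92, 2.1], [0.06, 2.66], [-1.3, 4.44], [0, 2.69], [-3.02, 3.02]. Speed limits (rad/s): [2.22, 2.22, 2.79, 3.14, 3.14, 3.14].

### API

Orientations are given as [roll, pitch, yaw] about the fixed x, y, z axes, in that order (R = Rz(yaw) Ry(pitch) Rx(roll)).
In Python, from rig import telemetry, optics, r gives the robot as it stands.
- The arm moves only by the tool play_rows, never from a script. Its arguments are lists of equal length, an entry for each row: "dp": the shift along the tool's x, y, z in units of 40 mm (1.0 is 40 mm), a list of three; "rot": the turn, a rotation vector about the tool's x, y, z in units of 6 degrees (1.0 is 6 degrees), a list of three. In form: {"dp": [[tx, ty, tz], ...], "rot": [[ax, ay, az], ...]}. A call has 1 to 5 rows; each row is the pose to reach, as a shift and turn from the pose commanded when the call began, along the tool's axes at that moment; what a row does not reach only later rows make up. A row lasts 1/12 s, in which the tool goes at most 41.7 mm and 7.16 degrees, less where a joint would pass 70% of its speed; a pose out of reach is approached as far as the arm can. A call with a gripper value outside its range is refused whole. "fingers" is the opening, from 0 (shut) to 1 (fully open), set as the call begins (left out, the last holds). The fingers move at their own pace and stop on an object; "grip_force" is the grip in N (left out, the last holds). Time passes only in rows, so rows that repeat a pose let the fingers close. It gives the time, the measured TCP pose, the force, the opening and the grip force at its end, in the units of the state.
- telemetry.sense(): the state, without advancing time (a new reading comes with each control period).
- optics.grab_frame(name): name is "scene" or "side" or "wrist"; returns a dict with "color" (420x560x3 uint8, red, green, blue), "mtx" (3x3 intrinsics, pixels), "R" (3x3) and "t" (3): a world point X has camera coordinates R X + t; the wrist camera has in their place "mount" (4x4, takes a point from camera to tool coordinates, whose origin is the TCP and whose axes are the flange's). Camera axes: x right, y down, z forward; pixel columns grow to the right and rows downward; lengths in mm; the calibration is good to about 2 mm. The wrist camera is an equidistant fisheye: a pixel r from the principal point sees the ray r / f radians off the axis. A picture is of the moment at which its call begins: read the wrist's pose just before it. There is no depth.
- r.sign_off(): hands the job in; it is judged then, once.
The state is a dict: "clock": time; "qpos": joint angles; "qvel": joint speeds; "joint_efforts": joint torques, N m; "eef_pos": TCP position; "tcp_rot": TCP orientation; "contact_force": force on the tool from outside, world axes, zero at the start; "wrist_torque": the same for the moment, N m; "opening": opening from 0.0 (shut) to 1.0 (fully open); "grasp_force": force on a finger pad.
Only numpy, scipy, OpenCV 4.12 (cv2) and the standard library are available. Lean on these libraries where they do the work, as an engineer would, in place of code of your own. Each camera call takes 0.05 s, during which the arm holds its last target. There are 200 camera calls.

### The job

The filter in the fume box with the orange tabs is due for a change. Squeeze the two orange snap tabs together to release its clip-on cover, lift the cover straight off and set it down (do not drop it) right way up in the middle of the green mat. Leave the cover with the blue tabs clipped on its box.

Things in the scene. Friction and masses are not known exactly. Their poses are not given: they have to be found in the camera images.
- orange_cover: Light grey cover with two ORANGE tabs, 110 (x) x 96 (y) mm, 0.14-0.27 kg. Origin: centre of its skirt's lower edge, z up; top plate's upper face at z = 26 mm, tab tops at 58. It starts clipped on a dark grey filter box (60 mm high, 116 x 102, hose spigot, fixed to the bench), origin 38 mm above the bench; lift it straight up 30 mm to clear the box. Off the box it stands flat on its skirt.
- orange_tabs (a point): Point midway between the orange tabs, 51 mm above the cover's origin, axes as the cover's. Tabs: upright plates 30 mm wide along y, outer faces at x = +-28 mm: fingers close along x, tips just over the plate. Each slides in up to 12 mm on a spring (4 N, 9 N at its stop) and unhooks beyond 5 mm: squeeze with 15-25 N to the stops (32 mm apart) and lift by them. Let go, they spring back.
- blue_cover: The same cover with two BLUE tabs, clipped on a second identical box; same frame and sizes. To be left alone.
- mat: Dark green cutting mat with pale border lines, 170 (x) x 160 (y) x 5 mm thick, fixed flat on the bench. Origin: centre of its underside; z up, so its upper face is at z = 5 mm.

How it is judged (in metres and radians):
On the way:
1. the orange-tabbed cover is lifted clear of its box (height (world z) of orange_cover above 0.07 m), for 0.1 s.
At the end, for the whole second after the job is handed in: The orange-tabbed cover stands at rest, right way up and flat (within 8 degrees) on the green mat, its centre within 40 mm of the mat's centre; the blue-tabbed cover is still clipped on its box (moved less than 15 mm) (horizontal distance between orange_cover and mat below 0.04 m and height (world z) of orange_cover between 0.002 and 0.012 m and angle between orange_cover's own z axis and vertical below 0.15 rad and linear speed of orange_cover below 0.02 m/s and distance of blue_cover from where it was at the start of the episode below 0.015 m); the robot touches nothing.
It fails at once if the blue-tabbed cover is pulled off its box (moved 15 mm or more) (distance of blue_cover from where it was at the start of the episode above 0.015 m).
It fails at once if the orange-tabbed cover is dropped (falls freely for more than about 20 mm) (linear speed of orange_cover above 0.6 m/s and contact force between the fingers and orange_cover below 0.1 N).
It also fails if it takes over 42 s, if anything falls off the work surface, if the arm or the gripper's body presses on something with over 40 N, if the wrist force passes 120 N, or if a joint passes its speed limit or range.

## Working session

There is one attempt and no reset: what is moved stays moved. The work goes in short steps, Python scripts to look and compute and a tool call to move; the robot and the scene stay as the last step left them, time stands still between calls to the robot, and variables do not carry over. Pictures are saved under pics/ and viewed, at most 10 in all, crops included, and the job is handed in when it is done.

Besides the shell and the picture viewer there is one more tool, called after "Call:" as a command line: name --argument value ..., lists and objects as JSON in quotes. play_rows: Moves the arm, as the interface text tells. Its arguments: {"type":"object","properties":{"dp":{"type":"array"},"rot":{"type":"array"},"fingers":{"type":"number"},"grip_force":{"type":"number"}},"required":["dp","rot"]}

```bash
mkdir -p pics; python3 - <<'E'
from rig import telemetry, optics, r
import cv2,numpy as np,pickle
s=telemetry.sense();print({k:np.round(v,3).tolist() for k,v in s.items()})
d={}
for n in("scene","side","wrist"):
    f=optics.grab_frame(n);d[n]=f;cv2.imwrite(f"pics/{n}0.png",f["color"][:,:,::-1])
    print(n,{k:np.round(v,3).tolist() for k,v in f.items() if k!="color"})
pickle.dump((s,d),open("d0.pkl","wb"))
E
```

```text
{'clock': 0.0, 'qpos': [-0.002, 0.354, 1.634, -0.0, 1.155, -0.002], 'qvel': [-0.001, 0.001, 0.001, 0.0, -0.001, -0.001], 'joint_efforts': [-0.002, -60.524, -34.206, -0.0, 0.009, 0.0], 'eef_pos': [624.501, 0.011, 230.531], 'tcp_rot': [-3.14, 0.0, 1.571], 'contact_force': [-0.348, -0.663, -0.408], 'wrist_torque': [0.007, 0.017, 0.024], 'grasp_force': 0.0, 'opening': 0.998}
scene {'mtx': [[412.281, 0.0, 287.135], [0.0, 412.281, 209.977], [0.0, 0.0, 1.0]], 'R': [[0.813, -0.582, -0.014], [-0.334, -0.446, -0.831], [0.477, 0.68, -0.557]], 't': [-497.556, 250.077, 625.973]}
side {'mtx': [[389.317, 0.0, 284.42], [0.0, 389.317, 205.795], [0.0, 0.0, 1.0]], 'R': [[0.802, -0.597, -0.003], [-0.303, -0.403, -0.864], [0.515, 0.694, -0.504]], 't': [-518.949, 231.782, 595.408]}
wrist {'mtx': [[325.192, 0.0, 283.515], [0.0, 325.192, 207.506], [0.0, 0.0, 1.0]], 'mount': [[-0.0, -0.963, -0.269, 68.342], [1.0, -0.0, -0.0, 0.514], [-0.0, -0.269, 0.963, -142.855], [0.0, 0.0, 0.0, 1.0]]}
```

View pics/scene0.png

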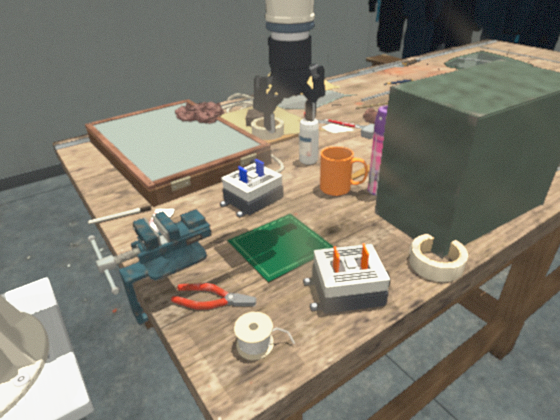

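View pics/side0.png

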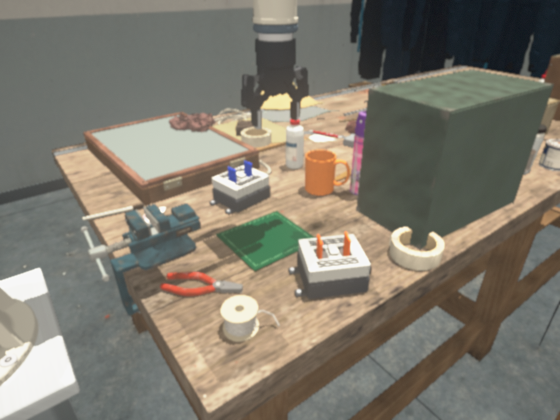

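View pics/wrist0.png

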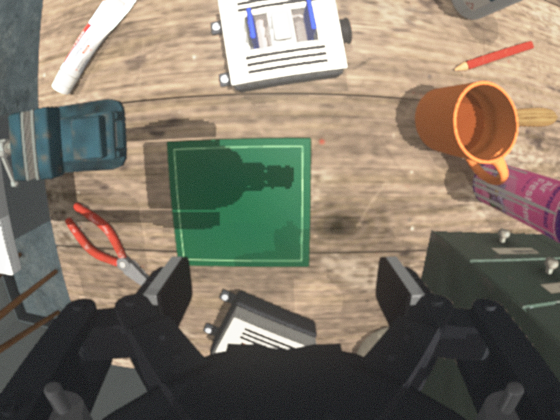

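The scene and side views show the orange cover (about 350,270 in scene), the blue one (252,185) and the mat between them. The tall dark box and the tape ring stand at the orange cover's +x side. The wrist view shows the mat corners near (167,140), (310,138), (310,267), (178,267), with the orange cover partly hidden at the bottom. Next I'll detect the tabs by colour and triangulate.

```bash
cat > h.py <<'E'
import numpy as np,cv2
from scipy.spatial.transform import Rotation as Ro
def ray(f,p,s=None):
    K=f["mtx"];x=(p[0]-K[0,2])/K[0,0];y=(p[1]-K[1,2])/K[1,1]
    if "mount" in f:
        r=np.hypot(x,y)+1e-12;d=np.array([np.sin(r)*x/r,np.sin(r)*y/r,np.cos(r)])
        M=f["mount"];T=Ro.from_euler("xyz",s["tcp_rot"]).as_matrix()
        return T@M[:3,3]+s["eef_pos"],T@M[:3,:3]@d
    R=np.array(f["R"]);return -R.T@f["t"],R.T@np.array([x,y,1])
def at(f,p,z,s=None):
    o,d=ray(f,p,s);return o+d*(z-o[2])/d[2]
def tabs(f,lo,hi,smin=150,amin=15):
    h=cv2.cvtColor(f["color"],cv2.COLOR_RGB2HSV)
    m=cv2.inRange(h,np.array([lo,smin,60]),np.array([hi,255,255]))
    n,l,st,c=cv2.connectedComponentsWithStats(m)
    return [(st[i].tolist(),c[i].round(1).tolist()) for i in range(1,n) if st[i,4]>=amin]
E
python3 - <<'E'
import pickle;from h import *
s,d=pickle.load(open("d0.pkl","rb"))
for n in("scene","side"):
    print(n,tabs(d[n],4,18)); 
for p in [(167,140),(310,138),(310,267),(178,267),(240,203)]: print("mat",at(d["wrist"],p,5,s).round())
for n,P in(("scene",[(229,244),(289,215),(335,246),(272,277)]),):
    for p in P: print("matS",at(d[n],p,5).round())
for n,P in(("scene",[(336,247),(365,244)]),("side",[(319,235),(347,233)])):
    for p in P: print("tab",n,at(d[n],p,96).round())
for p in [(314,252),(377,246),(388,287),(323,295)]: print("plate",at(d["scene"],p,64).round())
for i,c in enumerate(("scene","side")):
    cv2.imwrite(f"pics/c{i}.png",cv2.resize(d[c]["color"][220:310,270:410,::-1],None,fx=5,fy=5))
E
```

```text
scene [([320, 147, 48, 49, 1490], [337.3, 170.5]), ([361, 244, 8, 25, 135], [364.1, 258.0]), ([333, 246, 6, 26, 111], [335.6, 259.9]), ([178, 283, 31, 8, 158], [192.4, 286.7]), ([210, 284, 15, 13, 96], [217.2, 289.9]), ([171, 296, 56, 14, 364], [199.1, 302.8])]
side [([306, 151, 36, 44, 1181], [320.2, 172.2]), ([344, 233, 6, 22, 91], [346.2, 245.1]), ([317, 235, 5, 23, 80], [319.2, 247.0]), ([167, 273, 9, 5, 37], [171.2, 274.9]), ([178, 273, 18, 5, 62], [186.9, 275.1]), ([199, 273, 13, 11, 68], [205.2, 277.8]), ([161, 284, 53, 11, 301], [186.7, 289.5])]
mat [488.  48.   5.]
mat [655.  47.   5.]
mat [ 658. -112.    5.]
mat [ 487. -115.    5.]
mat [573. -29.   5.]
matS [482.  29.   5.]
matS [647.  41.   5.]
matS [ 657. -109.    5.]
matS [ 499. -109.    5.]
tab scene [ 578. -195.   96.]
tab scene [ 624. -219.   96.]
tab side [ 579. -197.   96.]
tab side [ 624. -223.   96.]
plate [ 564. -153.   64.]
plate [ 669. -210.   64.]
plate [ 605. -296.   64.]
plate [ 508. -246.   64.]
```

View pics/c0.png

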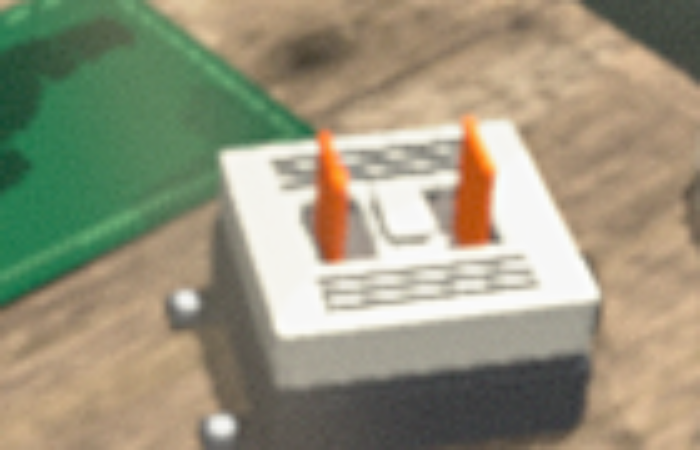

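```bash
python3 - <<'E'
import pickle;from h import *
s,d=pickle.load(open("d0.pkl","rb"))
for p in [(378,213),(448,250),(558,190)]: print("box",at(d["scene"],p,0).round())
for p in [(410,255),(437,279)]: print("ring",at(d["scene"],p,0).round())
# box top height above corner base
b=at(d["scene"],(378,213),0)
f=d["scene"]
for z in range(100,320,40):
    c=f["R"]@[b[0],b[1],z]+f["t"]; print(z,(f["mtx"]@c/c[2])[:2].round())
E
```

```text
box [824. -72.   0.]
box [ 840. -254.    0.]
box [1262. -271.    0.]
ring [ 765. -218.    0.]
ring [ 751. -295.    0.]
100 [383. 176.]
140 [385. 160.]
180 [387. 142.]
220 [390. 125.]
260 [392. 106.]
300 [395.  86.]
```

Call:
play_rows --dp '[[-1,-0.16,0],[-2,-0.32,0],[-3,-0.5,0],[-4,-0.65,0],[-5,-0.8,0]]' --rot '[[0,0,0.95],[0,0,1.9],[0,0,2.8],[0,0,3.7],[0,0,4.65]]' --fingers 1

```text
clock: 0.57
eef_pos: [592.3, -201.6, 231.1]
tcp_rot: [-3.141, 0.0, 1.08]
contact_force: [0.4, 0.5, -0.4]
opening: 1.002
grasp_force: 0.0
```

```bash
python3 - <<'E'
from rig import telemetry, optics
import pickle,cv2
s=telemetry.sense();f=optics.grab_frame("wrist");pickle.dump((s,f),open("d1.pkl","wb"));print(s["eef_pos"],s["tcp_rot"])
cv2.imwrite("pics/w1.png",f["color"][:,:,::-1])
E
```

```text
[ 592.2763503  -201.56400123  231.11391246] [-3.14125142e+00  3.01965651e-05  1.07974629e+00]
```

View pics/w1.png

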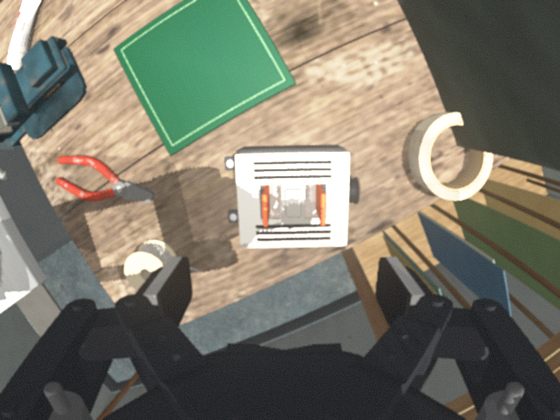

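The cover is now in full view and square to the gripper. Its plate corners are near (236,152), (349,150), (350,246), (240,247), with the tabs at (265,206) and (321,205).

```bash
python3 - <<'E'
import pickle;from h import *
s,f=pickle.load(open("d1.pkl","rb"))
T=tabs(f,2,20,150,15);print([t for t in T if 240<t[1][0]<340])
P=np.array([at(f,p,64,s) for p in [(236,152),(349,150),(350,246),(240,247)]]);print(P.round(),P.mean(0))
for a,b in((0,1),(3,2),(3,0),(2,1)): v=P[b]-P[a];print(np.hypot(*v[:2]),np.degrees(np.arctan2(v[1],v[0])))
for z in(80,96):
  A=[at(f,p,z,s) for p in((265,206),(321,205))];v=A[1]-A[0];print(z,np.mean(A,0),np.hypot(*v[:2]),np.degrees(np.arctan2(v[1],v[0])))
M=np.array([at(f,p,5,s) for p in [(115,50),(246,-8),(295,82),(173,153)]]);print("mat",M.round())
E
```

```text
[([262, 190, 6, 37, 130], [264.9, 209.7])]
[[ 570. -147.   64.]
 [ 667. -196.   64.]
 [ 626. -287.   64.]
 [ 524. -234.   64.]] [ 596.6585612  -216.01613716   64.        ]
108.84230582319172 -26.933079529362242
114.4509649930019 -27.746898142362628
97.80294202139955 62.17016601992709
99.49967857826793 65.40918217609529
80 [ 594.95679191 -215.98376249   80.        ] 52.63908736625395 -27.071288249994854
96 [ 596.58855522 -211.91803861   96.        ] 49.77404242892779 -27.071288249994886
mat [[ 489.   42.    5.]
 [ 659.   14.    5.]
 [ 656. -110.    5.]
 [ 493. -112.    5.]]
```

Call:
play_rows --dp '[[-0.28,0.25,0.8],[-0.28,0.25,1.7],[-0.28,0.25,2.5],[-0.28,0.25,2.9],[-0.28,0.25,2.9]]' --rot '[[0,0,0],[0,0,0],[0,0,0],[0,0,0],[0,0,0]]'

```text
clock: 1.03
eef_pos: [593.7, -213.5, 110.7]
tcp_rot: [-3.134, 0.001, 1.084]
contact_force: [0.4, -1.1, -0.4]
opening: 1.0
grasp_force: 0.0
```

```bash
python3 - <<'E'
from rig import telemetry, optics
import pickle;from h import *
s=telemetry.sense();f=optics.grab_frame("wrist");pickle.dump((s,f),open("d2.pkl","wb"));print(s["eef_pos"],s["tcp_rot"],s["contact_force"])
cv2.imwrite("pics/w2.png",f["color"][:,:,::-1])
for t in tabs(f,2,20,150,40): print(t,at(f,t[1],82,s))
E
```

```text
[ 593.65478285 -213.51580052  110.74155587] [-3.13407009e+00  1.01753427e-03  1.08393560e+00] [ 0.41070706 -1.0636068  -0.37564852]
([0, 161, 58, 33, 565], [29.8, 174.4]) [461.94677094 -94.36188031  82.        ]
([0, 192, 53, 28, 566], [24.9, 209.0]) [ 440.57097984 -110.72170364   82.        ]
([329, 227, 13, 52, 373], [336.1, 252.4]) [ 617.68568342 -233.2537241    82.        ]
([235, 228, 17, 53, 492], [241.3, 253.8]) [ 568.77804808 -208.46286341   82.        ]
```

View pics/w2.png

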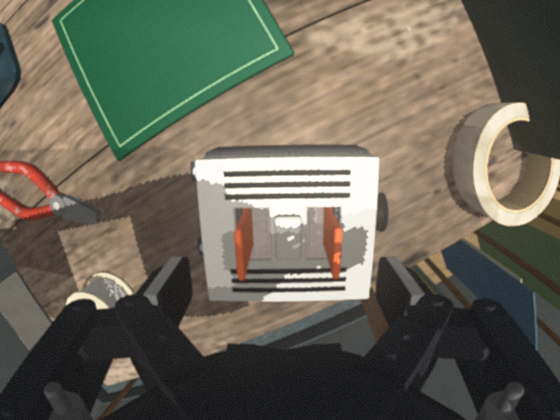

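The tabs sit between the fingers, at about (241,254) and (336,252). The plate corners are near (197,160), (379,157), (369,297), (208,300).

```bash
python3 - <<'E'
from rig import telemetry
import pickle;from h import *
s,f=pickle.load(open("d2.pkl","rb"))
P=np.array([at(f,p,64,s) for p in [(197,160),(379,157),(369,297),(208,300)]]);print(P.round(),P.mean(0))
for a,b in((0,1),(3,2),(3,0),(2,1)): v=P[b]-P[a];print(np.hypot(*v[:2]),np.degrees(np.arctan2(v[1],v[0])))
# tab tops z 96: bottom-outer corners; base z64 at the plate
A=[at(f,p,96,s) for p in((235,208),(236,279),(323,207),(340,276))];print(np.round(A))
s=telemetry.sense();c=P.mean(0)
R=Ro.from_euler("xyz",s["tcp_rot"]).as_matrix();print(s["eef_pos"],R.T@(c-s["eef_pos"]))
E
```

```text
[[ 569. -149.   64.]
 [ 666. -199.   64.]
 [ 623. -284.   64.]
 [ 523. -234.   64.]] [ 595.43533101 -216.45058458   64.        ]
109.26169269308203 -26.816522647975017
111.41365563519491 -26.554816718236538
96.19668058135218 61.862405342330135
95.66224016799943 63.1433394788239
[[ 583. -181.   96.]
 [ 563. -216.   96.]
 [ 623. -201.   96.]
 [ 614. -241.   96.]]
[ 595.15312592 -213.96327811  113.25739469] [-2.03668173  1.62657621 49.25203998]
```

Call:
play_rows --dp '[[-0.05,0.04,0.35],[-0.05,0.04,0.7],[-0.05,0.04,1.0],[-0.05,0.04,1.1],[-0.05,0.04,1.1]]' --rot '[[0,0,-0.15],[0,0,-0.15],[0,0,-0.15],[0,0,-0.15],[0,0,-0.15]]'

```text
clock: 1.5
eef_pos: [596.8, -216.9, 70.6]
tcp_rot: [-3.141, 0.0, 1.1]
contact_force: [-0.3, -0.6, 0.6]
opening: 0.996
grasp_force: 0.0
```

Call:
play_rows --dp '[[0,0,0],[0,0,0],[0,0,0],[0,0,0],[0,0,0]]' --rot '[[0,0,0],[0,0,0],[0,0,0],[0,0,0],[0,0,0]]' --fingers 0 --grip_force 22

```text
clock: 1.92
eef_pos: [596.3, -216.6, 73.1]
tcp_rot: [-3.14, -0.0, 1.099]
contact_force: [-3.5, 2.7, 20.7]
opening: 0.358
grasp_force: 19.8
```

Call:
play_rows --dp '[[0,0,0],[0,0,0],[0,0,0],[0,0,0],[0,0,0]]' --rot '[[0,0,0],[0,0,0],[0,0,0],[0,0,0],[0,0,0]]'

```text
clock: 2.33
eef_pos: [596.4, -216.6, 73.2]
tcp_rot: [-3.14, -0.0, 1.1]
contact_force: [-8.9, 4.0, 16.2]
opening: 0.353
grasp_force: 21.5
```

Call:
play_rows --dp '[[0,0,-0.08],[0,0,-0.2],[0,0,-0.4],[0,0,-0.6],[0,0,-0.8]]' --rot '[[0,0,0],[0,0,0],[0,0,0],[0,0,0],[0,0,0]]'

```text
clock: 2.75
eef_pos: [597.4, -217.3, 104.2]
tcp_rot: [3.141, -0.0, 1.1]
contact_force: [-0.4, -0.8, -2.6]
opening: 0.347
grasp_force: 23.3
```

Call:
play_rows --dp '[[0,0,-0.2],[0,0,-0.4],[0,0,-0.6],[0,0,-0.8],[0,0,-0.8]]' --rot '[[0,0,0],[0,0,0],[0,0,0],[0,0,0],[0,0,0]]'

```text
clock: 3.17
eef_pos: [598.3, -217.6, 137.5]
tcp_rot: [3.138, -0.0, 1.1]
contact_force: [0.3, -0.2, -1.7]
opening: 0.348
grasp_force: 23.3
```

```bash
python3 - <<'E'
from rig import telemetry, optics
import pickle;from h import *
s=telemetry.sense();print({k:np.round(s[k],3) for k in("eef_pos","contact_force","wrist_torque","opening","grasp_force")})
f=optics.grab_frame("scene");cv2.imwrite("pics/s3.png",f["color"][:,:,::-1])
E
```

```text
{'eef_pos': array([ 598.272, -217.565,  137.523]), 'contact_force': array([ 0.277, -0.184, -1.686]), 'wrist_torque': array([ 0.005, -0.035,  0.008]), 'opening': np.float64(0.348), 'grasp_force': np.float64(23.304)}
```

View pics/s3.png

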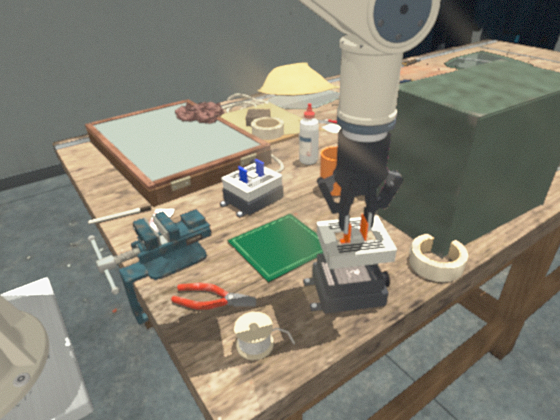

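The cover is off its box and hangs level (about 355,240). The blue cover is untouched. Next I carry it to the mat centre, which I take as (572,-33).

Call:
play_rows --dp '[[0.2,-0.14,0],[0.6,-0.42,0],[1.0,-0.7,0],[1.4,-0.98,0],[1.8,-1.26,0]]' --rot '[[0,0,0],[0,0,0],[0,0,0],[0,0,0],[0,0,0]]'

```text
clock: 3.63
eef_pos: [583.9, -128.6, 134.5]
tcp_rot: [-3.14, 0.0, 1.099]
contact_force: [0.8, 0.1, -2.8]
opening: 0.348
grasp_force: 23.3
```

Call:
play_rows --dp '[[0.4,-0.28,0],[0.8,-0.56,0],[1.2,-0.84,0],[1.6,-1.12,0],[1.9,-1.33,0]]' --rot '[[0,0,0],[0,0,0],[0,0,0],[0,0,0],[0,0,0]]'

```text
clock: 4.05
eef_pos: [570.9, -36.2, 134.6]
tcp_rot: [-3.14, 0.0, 1.1]
contact_force: [0.1, -0.2, -2.0]
opening: 0.342
grasp_force: 23.3
```

Call:
play_rows --dp '[[0.08,-0.05,0],[0.08,-0.05,0.2],[0.08,-0.05,0.5],[0.08,-0.05,0.8],[0.08,-0.05,1.0]]' --rot '[[0,0,0],[0,0,0],[0,0,0],[0,0,0],[0,0,0]]'

```text
clock: 4.47
eef_pos: [570.7, -35.1, 93.0]
tcp_rot: [-3.14, 0.001, 1.099]
contact_force: [-0.1, 0.8, -1.7]
opening: 0.345
grasp_force: 23.3
```

```bash
python3 - <<'E'
from rig import telemetry, optics
import pickle;from h import *
s=telemetry.sense();print({k:np.round(s[k],3) for k in("eef_pos","contact_force","opening","grasp_force")})
f=optics.grab_frame("wrist");cv2.imwrite("pics/w4.png",f["color"][:,:,::-1]);pickle.dump((s,f),open("d4.pkl","wb"))
E
```

```text
{'eef_pos': array([570.661, -35.118,  92.99 ]), 'contact_force': array([-0.088,  0.809, -1.713]), 'opening': np.float64(0.345), 'grasp_force': np.float64(23.276)}
```

View pics/w4.png

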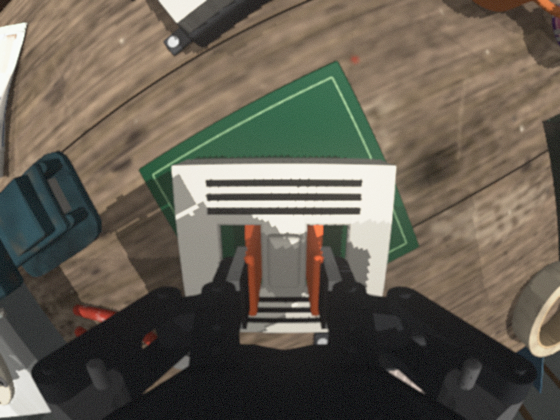

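The cover hangs level over the mat, whose visible corners are near (340,62), (143,170) and (415,240). I lower it most of the way, then creep to contact.

Call:
play_rows --dp '[[0,0,0.25],[0,0,0.5],[0,0,0.75],[0,0,1.0],[0,0,1.1]]' --rot '[[0,0,0],[0,0,0],[0,0,0],[0,0,0],[0,0,0]]'

```text
clock: 4.93
eef_pos: [570.7, -34.4, 49.4]
tcp_rot: [-3.14, 0.001, 1.099]
contact_force: [-0.2, 0.2, -1.7]
opening: 0.346
grasp_force: 23.3
```

Call:
play_rows --dp '[[0,0,0.03],[0,0,0.06],[0,0,0.08],[0,0,0.1],[0,0,0.1]]' --rot '[[0,0,0],[0,0,0],[0,0,0],[0,0,0],[0,0,0]]'

```text
clock: 5.35
eef_pos: [571.9, -34.4, 47.6]
tcp_rot: [3.141, -0.0, 1.1]
contact_force: [-0.7, 0.3, -1.4]
opening: 0.344
grasp_force: 23.3
```

Call:
play_rows --dp '[[0,0,0.03],[0,0,0.06],[0,0,0.08],[0,0,0.1],[0,0,0.1]]' --rot '[[0,0,0],[0,0,0],[0,0,0],[0,0,0],[0,0,0]]'

```text
clock: 5.77
eef_pos: [571.5, -34.4, 43.1]
tcp_rot: [-3.141, 0.0, 1.1]
contact_force: [-0.2, -0.7, -1.9]
opening: 0.349
grasp_force: 23.3
```

Call:
play_rows --dp '[[0,0,0.02],[0,0,0.03],[0,0,0.05],[0,0,0.05],[0,0,0.05]]' --rot '[[0,0,0],[0,0,0],[0,0,0],[0,0,0],[0,0,0]]'

```text
clock: 6.18
eef_pos: [571.6, -34.4, 41.2]
tcp_rot: [-3.142, 0.0, 1.1]
contact_force: [0.9, -0.1, -2.0]
opening: 0.347
grasp_force: 23.3
```

Call:
play_rows --dp '[[0,0,0.02],[0,0,0.03],[0,0,0.05],[0,0,0.05],[0,0,0.05]]' --rot '[[0,0,0],[0,0,0],[0,0,0],[0,0,0],[0,0,0]]'

```text
clock: 6.6
eef_pos: [571.8, -34.4, 40.4]
tcp_rot: [3.141, -0.0, 1.1]
contact_force: [-3.7, -0.4, 12.0]
opening: 0.346
grasp_force: 26.7
```

Call:
play_rows --dp '[[0,0,0.02],[0,0,0.03],[0,0,0.04],[0,0,0.04],[0,0,0.04]]' --rot '[[0,0,0],[0,0,0],[0,0,0],[0,0,0],[0,0,0]]'

```text
clock: 7.02
eef_pos: [571.9, -34.4, 40.3]
tcp_rot: [3.141, -0.0, 1.1]
contact_force: [-9.6, 1.7, 29.5]
opening: 0.344
grasp_force: 31.1
```

Touched down. I ease off the load and open.

Call:
play_rows --dp '[[0,0,-0.04],[0,0,-0.05],[0,0,-0.05]]' --rot '[[0,0,0],[0,0,0],[0,0,0]]'

```text
clock: 7.27
eef_pos: [572.1, -34.5, 40.4]
tcp_rot: [3.141, -0.0, 1.1]
contact_force: [-2.3, 0.8, 11.6]
opening: 0.349
grasp_force: 26.4
```

Call:
play_rows --dp '[[0,0,0],[0,0,0],[0,0,0],[0,0,0],[0,0,0]]' --rot '[[0,0,0],[0,0,0],[0,0,0],[0,0,0],[0,0,0]]' --fingers 1

```text
clock: 7.68
eef_pos: [571.7, -34.4, 39.5]
tcp_rot: [-3.141, 0.0, 1.1]
contact_force: [0.2, 0.1, -0.0]
opening: 1.0
grasp_force: 0.0
```

Call:
play_rows --dp '[[0,0,0],[0,0,0],[0,0,0],[0,0,0],[0,0,0]]' --rot '[[0,0,0],[0,0,0],[0,0,0],[0,0,0],[0,0,0]]'

```text
clock: 8.1
eef_pos: [571.6, -34.4, 39.7]
tcp_rot: [3.142, 0.0, 1.1]
contact_force: [-0.2, 0.0, 0.2]
opening: 0.996
grasp_force: 0.0
```

Call:
play_rows --dp '[[0,0,-0.3],[0,0,-0.8],[0,0,-1.5],[0,0,-2.3],[0,0,-3.0]]' --rot '[[0,0,0],[0,0,0],[0,0,0],[0,0,0],[0,0,0]]'

```text
clock: 8.52
eef_pos: [571.6, -34.4, 162.2]
tcp_rot: [3.141, -0.0, 1.1]
contact_force: [0.7, 0.1, 0.4]
opening: 1.002
grasp_force: 0.0
```

Call:
play_rows --dp '[[0,0,-0.5],[0,0,-1],[0,0,-1],[0,0,-1],[0,0,-1]]' --rot '[[0,0,0],[0,0,0],[0,0,0],[0,0,0],[0,0,0]]'

```text
clock: 8.93
eef_pos: [571.2, -34.4, 199.6]
tcp_rot: [-3.141, 0.0, 1.1]
contact_force: [-0.6, 0.4, 0.1]
opening: 0.996
grasp_force: 0.0
```

```bash
python3 - <<'E'
from rig import telemetry, optics
import pickle;from h import *
s=telemetry.sense();print(s["eef_pos"],s["qvel"].round(3) if hasattr(s["qvel"],"round") else s["qvel"])
g=optics.grab_frame("scene");f=optics.grab_frame("wrist")
cv2.imwrite("pics/e.png",cv2.resize(np.hstack([g["color"],f["color"]])[:,:,::-1],(800,300),interpolation=cv2.INTER_AREA))
E
```

```text
[571.18714065 -34.3848252  199.56042863] [ 0.001  0.02   0.013 -0.    -0.003  0.   ]
```

View pics/e.png

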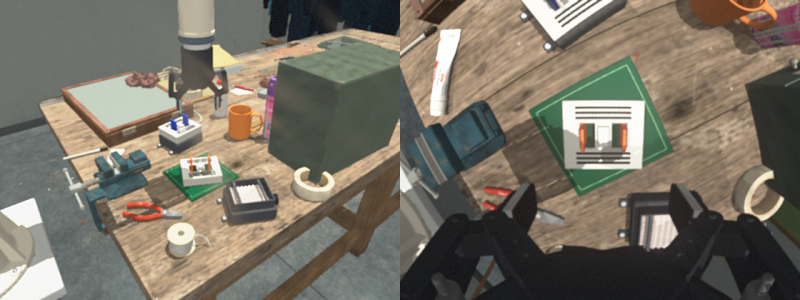

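The orange cover stands flat in the middle of the mat (about 200,172 in the left half of the picture), clear of the gripper. The blue cover is still on its box, so I hand in.

```bash
python3 -c "
from rig import r
print(r.sign_off())"
```

```text
the job is handed in; nothing more can be done
None
```

The orange-tabbed cover is off its box and standing flat and right way up in the middle of the green mat, and the blue cover is still clipped on its box; I handed the job in at about 9 s, but it returned no verdict.

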